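Start a probe test at the sensor bench

TASK

Start a probe test with the fingertips: push the round knob on top of the test stand all the way down, so that it stays down; then press the raised half of the paddle switch so that it tips fully over; then press the larger of the two push buttons all the way in and let it come back out. Do it in that order, do not press the small button, do not pull the knob up, and do not lift, push away or knock over the stand, the boxes or anything else on the bench.

Things in the scene. Friction and masses are not known exactly. Their poses are not given: they have to be found in the camera images.
- stand: test stand, 2.4 kg, loose on the bench: round dark foot 110 mm across and 14 mm high, two thin posts, and an 84 mm round aluminium head whose top is 105 mm above the bench, small black block on its +x side. On top, the highest part, a round knob 32 mm across and 16 mm thick, on a plunger that slides up and down. Origin: centre of the underside, on the plunger's axis; z up.
- knob_top (a point): centre of the flat top of the test stand's knob; moves with it. About 141 mm above the bench with the plunger up, 123 mm when fully down.
- plunger (a joint): travel of the knob and plunger, m: 0 up, 0.018 fully down (hard stop), starts between 0 and 0.004. Held by friction of about 3 N: it stays where it is left. It could also be pulled up to -0.012, which is wrong.
- switch_box: aluminium box, 0.9 kg, loose on rubber feet, 80 mm (x) by 130 mm (y), top 45 mm above the bench; carries one black paddle switch (26 mm by 62 mm, long along the box's y) in the middle of its top. Origin: centre of the underside; z up.
- rocker_raised (a point): on the paddle switch, top of the rib across the end that starts raised (the box's +y end), 27 mm from the pivot; moves with the paddle. About 65 mm above the bench at the start, 55 mm when tipped over. Press straight down here.
- rocker_low (a point): the same point at the other end of the paddle (the box's -y end), low at the start, about 55 mm above the bench; it rises as the switch tips over.
- rocker (a joint): angle of the paddle, rad: 0 is off (the box's +y end raised, tilt 0.18), 0.36 is fully tipped over (hard stop); starts between 0 and 0.05. The pivot runs along the box's x, 55 mm above the bench. Held by friction of 0.07 N m (about 3 N at the end): it stays where it is left.
- button_box: aluminium box like the other (80 mm by 130 mm, top 45 mm above the bench, 0.9 kg, loose on rubber feet) with two black round push buttons in steel collars, 64 mm apart along the box's y. Origin: centre of the underside; z up.
- big_button_top (a point): centre of the top of the larger button (34 mm across), 30 mm to the box's +y side of its centre, about 68 mm above the bench when out; moves with it.
- big_button (a joint): travel of the larger button, m: 0 out, 0.007 fully in. A spring returns it; about 2 N starts it moving, 6 N holds it fully in.
- small_button_top (a point): centre of the top of the small button (16 mm across), 34 mm to the box's -y side of its centre, about 66 mm above the bench. Leave it alone.
- small_button (a joint): travel of the small button, m: 0 out, 0.005 fully in, on a weak spring.
- jar: bystander: clear jar with a white lid, 36 mm across, 45 mm high. Origin: centre of the underside.
- spare_sensor: bystander: stepped round steel part, 32 mm across at the foot, 32 mm high. Origin: centre of the underside.
- tweezers: bystander: steel tweezers lying flat, about 127 mm long, nearest the robot. Origin: under their middle.
- screwdriver: bystander: screwdriver lying flat, nearest the robot, about 200 mm long. Origin: under its length.
- tray: bystander: low blue compartment tray, 150 mm by 170 mm, 24 mm high, on the far side. Origin: centre of the underside.
- dish: bystander: shallow white dish, 90 mm across, 20 mm high, on the far side. Origin: centre of the underside.
- wash_bottle: bystander: white bottle, 60 mm across, 150 mm high, on the far side. Origin: centre of the underside.
Not all that is in view belongs to the job. What is shaped like the stand but brown or orange is not meant.

How it is judged:
By the outcome, as a careful person would: the job done as asked, in the order asked, and still so for the second after the job is handed in, with the robot touching nothing.
It also fails if it takes over 51 s, if anything falls off the work surface, if the arm or the gripper's body presses on something with over 40 N, if the wrist force passes 120 N, or if a joint passes its speed limit or range.

ROBOT

A 6-joint arm with a two-finger parallel gripper is mounted at the origin on the work surface. World frame = base frame: x ahead of the robot, y to its left, z up, the work surface at z = 0. Lengths are in mm, angles in rad, forces in N, time in s.
With the tool pointing down it reaches from about 350 to 800 mm from the base axis. Payload 7.3 kg.
Tool frame: the origin (TCP) lies on the centre line of the jaws, within the pads' length; the fingertips stand 22 mm ahead of it and the grasp point (between the pads) lies 3 mm ahead of it (ctrl.tip_reach is the distance from the TCP to the fingertips, in mm); z points along the fingers, y is the line along which they close (so a half turn about z gives the same grasp; the last joint's range is limited). The gripper opens to 85 mm and grips with 20 to 120 N. Pads are 22 mm wide; open, the fingers measure 114 mm over their backs; the gripper's body (76 mm by 85 mm) begins 54 mm behind the grasp point. The pads swing forward as they close: fully open they stand 13 mm farther back than shut.
Start: joints at [0.972, 0.342, 1.524, -0, 1.275, -0.146], TCP at [229.667, 472.118, 253.322] pointing down, gripper open.
Joint ranges: [-2.53, 2.53], [-0.77, 2.02], [0.04, 2.7], [-1, 4.14], [0.28, 2.66], [-3.11, 3.11]. Speed limits (rad/s): [2.57, 2.57, 3.14, 3.14, 3.14, 3.14].

INTERFACE

Orientations are given as [roll, pitch, yaw] about the fixed x, y, z axes, in that order (R = Rz(yaw) Ry(pitch) Rx(roll)).
In Python, from station import ctrl gives the robot as it stands. The module is installed in compiled form; this text tells all that it offers.
- The arm moves only by the tool move_arm, never from a script. Its argument "moves" is a list of rows, each an object with "hand": the opening, from 0 (shut) to 1 (fully open); "dp": the shift along the tool's x, y, z in m, a list of three; "yaw": the turn about the tool's z in degrees. A call has 1 to 20 rows; each row shifts and turns the commanded pose from where the row before left it, along the tool's axes as they then stand; what a row does not reach is not made up. A row lasts 1/12 s, in which the tool goes at most 41.7 mm and 7.16 degrees, less where a joint would pass 70% of its speed; a pose out of reach is approached as far as the arm can. A call with a gripper value outside its range is refused whole. The fingers move at their own pace and stop on an object; "newtons" is the grip in N (left out, the last holds). Time passes only in rows, so rows that do not move let the fingers close. It gives the time, the measured TCP pose, the force, the opening and the grip force at its end, in the units of the state.
- ctrl.get_state(): the state, without advancing time (a new reading comes with each control period).
- ctrl.read_camera(name): name is "scene" or "side" or "wrist"; returns a dict with "frame" (480x640x3 uint8, red, green, blue), "fx", "fy", "cx", "cy" (pixels), "rvec" (rotation vector, rad) and "tvec" (3), from world to camera coordinates, as OpenCV has them; the wrist camera has in their place "tool_from_camera" (4x4, takes a point from camera to tool coordinates, whose origin is the TCP and whose axes are the flange's). Camera axes: x right, y down, z forward; pixel columns grow to the right and rows downward; lengths in mm; the calibration is good to about 2 mm. A picture is of the moment at which its call begins: read the wrist's pose just before it. There is no depth.
- ctrl.finish_job(): hands the job in; it is judged then, once.
The state is a dict: "t": time; "joints": joint angles; "joint_vel": joint speeds; "joint_torque": joint torques, N m; "ee_pos": TCP position; "ee_rot": TCP orientation; "ft_force": force on the tool from outside, world axes, zero at the start; "moment": the same for the moment, N m; "finger_gap": finger opening in mm; "grip_force": force on a finger pad.
Only numpy, scipy, OpenCV 4.12 (cv2) and the standard library are available. Lean on these libraries where they do the work, as an engineer would, in place of code of your own. Each camera call takes 0.05 s, during which the arm holds its last target. There are 200 camera calls.

## Working session

There is one attempt and no reset: what is moved stays moved. The work goes in short steps, Python scripts to look and compute and a tool call to move; the robot and the scene stay as the last step left them, time stands still between calls to the robot, and variables do not carry over. Pictures are saved under pics/ and viewed, at most 10 in all, crops included, and the job is handed in when it is done.

Besides the shell and the picture viewer there is one more tool, called after "Call:" in YAML: its name, and indented under it one key for each argument. move_arm: Moves the arm, as the interface text tells. Its arguments: {"type":"object","properties":{"moves":{"type":"array"},"newtons":{"type":"number"}},"required":["moves"]}

```bash
mkdir -p pics; cat > h.py <<'E'
import numpy as np, cv2
from station import ctrl
def ray(c,u,v,T=None):
    d=np.array([(u-c["cx"])/c["fx"],(v-c["cy"])/c["fy"],1.])
    if T is None:
        R=cv2.Rodrigues(np.array(c["rvec"],float))[0]; t=np.array(c["tvec"],float).ravel()
        return -R.T@t, R.T@d
    return T[:3,3], T[:3,:3]@d
def onz(c,u,v,z,T=None):
    o,d=ray(c,u,v,T); return o+d*(z-o[2])/d[2]
def proj(c,p):
    return cv2.projectPoints(np.array([p],float),np.array(c["rvec"],float),np.array(c["tvec"],float),np.array([[c["fx"],0,c["cx"]],[0,c["fy"],c["cy"]],[0,0,1]]),None)[0].ravel()
def wristT(c,s):
    from scipy.spatial.transform import Rotation as Ro
    T=np.eye(4);T[:3,:3]=Ro.from_euler('xyz',s["ee_rot"]).as_matrix();T[:3,3]=s["ee_pos"]
    return T@np.array(c["tool_from_camera"])
E
python3 - <<'E'
from h import *
import pickle
s=ctrl.get_state();print(s)
D={}
for n in("scene","side","wrist"):
    c=ctrl.read_camera(n);D[n]=c
    cv2.imwrite(f"pics/{n}0.png",c["frame"][:,:,::-1]);print(n,{k:np.round(v,3).tolist() for k,v in c.items() if k!="frame"}, ctrl.tip_reach)
pickle.dump((s,D),open("d0.pkl","wb"))
E
```

```text
{'t': 0.0, 'joints': array([ 9.71982554e-01,  3.42708199e-01,  1.52502896e+00, -8.18309127e-06,
        1.27539143e+00, -1.45999893e-01]), 'joint_vel': array([-0.00023557,  0.0003741 , -0.00036078,  0.00119264, -0.00161954,
       -0.00110335]), 'joint_torque': array([ 6.54156902e-04, -4.33666384e+01, -2.46014374e+01, -1.28146980e-04,
        7.86605990e-03, -6.85848860e-06]), 'ee_pos': array([229.45692963, 471.78940353, 252.62930167]), 'ee_rot': array([-3.14007192e+00, -2.15708722e-04,  2.68878100e+00]), 'ft_force': array([0.39374155, 0.28737185, 0.55073294]), 'moment': array([ 0.03679731, -0.01254143,  0.04540089]), 'grip_force': 0.0, 'finger_gap': 85.68244399602875}
scene {'fx': 444.787, 'fy': 444.787, 'cx': 319.389, 'cy': 235.015, 'rvec': [1.233, 2.308, -0.969], 'tvec': [307.847, -271.706, 1305.803]} 22.0
side {'fx': 561.211, 'fy': 561.211, 'cx': 326.276, 'cy': 232.319, 'rvec': [2.4, -0.204, 0.105], 'tvec': [-531.329, 145.916, 1060.76]} 22.0
wrist {'fx': 414.595, 'fy': 414.595, 'cx': 318.877, 'cy': 235.944, 'tool_from_camera': [[0.0, -0.962, -0.271, 68.908], [1.0, 0.0, 0.0, 0.468], [-0.0, -0.271, 0.962, -120.914], [0.0, 0.0, 0.0, 1.0]]} 22.0
```

View pics/scene0.png

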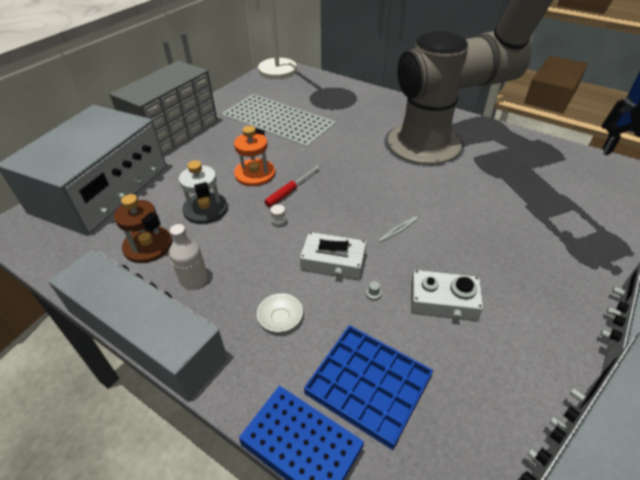

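View pics/side0.png

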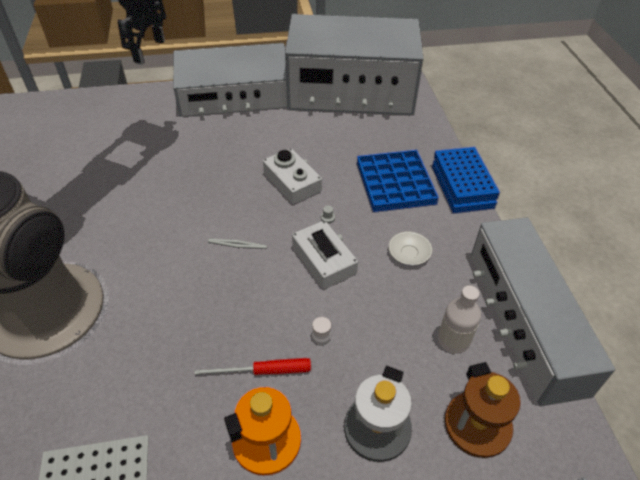

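The scene view shows three stand-shaped things: orange (252,150), aluminium (200,190) and brown (135,225). I choose the aluminium one, whose knob is at (195,166) in scene and (385,391) in side. The paddle box is at scene (333,250) and side (325,250). The big button is at scene (464,285) and side (285,156), and the small one at (430,282) and (300,174).

```bash
python3 - <<'E'
from h import *
import pickle
s,D=pickle.load(open("d0.pkl","rb"))
def tri(a,b):
    A=np.zeros((3,3));B=np.zeros(3);L=[ray(D["scene"],*a),ray(D["side"],*b)]
    for o,d in L:
        d=d/np.linalg.norm(d);P=np.eye(3)-np.outer(d,d);A+=P;B+=P@o
    return np.linalg.solve(A,B)
def blob(n,kind,box):
    f=D[n]["frame"];x0,y0,x1,y1=box;hsv=cv2.cvtColor(f,cv2.COLOR_RGB2HSV)[y0:y1,x0:x1]
    m=(cv2.inRange(hsv,(12,120,90),(35,255,255)) if kind=="gold" else cv2.inRange(hsv,(0,0,0),(180,255,70)))
    k,l,st,c=cv2.connectedComponentsWithStats(m)
    return [(c[i]+[x0,y0]).round(1).tolist()+[int(st[i,4])] for i in range(1,k) if st[i,4]>8], m
print("knob",blob("scene","gold",(180,150,215,215))[0],blob("side","gold",(350,370,410,450))[0])
print("rock",blob("scene","k",(310,230,357,260))[0],blob("side","k",(300,222,348,264))[0])
print("btn",blob("scene","k",(415,268,485,300))[0],blob("side","k",(265,145,312,185))[0])
print("knob",tri((195,166),(385,391)),"rock",tri((333,244),(325,243)),"big",tri((464,285),(285,156)),"small",tri((430,282),(300,174)))
for n,u,z in (("scene",(195,166),139),("side",(385,391),139),("scene",(464,285),68),("side",(285,156),68),("scene",(430,282),66),("side",(300,174),66)):print(n,u,onz(D[n],*u,z).round())
a=D["side"]["frame"]
def up(n,x,y,w=80,h=60):return cv2.resize(D[n]["frame"][y:y+h,x:x+w],(400,300),interpolation=cv2.INTER_CUBIC)
im=np.vstack([np.hstack([up("scene",165,155),up("side",345,365)]),np.hstack([up("scene",294,222),up("side",285,222)])])
cv2.imwrite("pics/c1.png",im[:,:,::-1])
E
```

```text
knob [[194.0, 165.2, 101], [203.3, 200.7, 49]] [[384.6, 391.5, 359]]
rock [[333.0, 245.6, 261]] [[324.0, 243.6, 341]]
btn [[430.4, 280.7, 32], [464.4, 284.5, 195]] [[284.0, 155.3, 123], [299.4, 171.3, 23]]
knob [ 566.40649412 -329.3263173   130.40356362] rock [541.78752739  30.64902523  57.08471902] big [497.41753791 301.06499909  60.11750113] small [522.62046192 242.42408366  54.51939392]
scene (195, 166) [ 574. -319.  139.]
side (385, 391) [ 564. -333.  139.]
scene (464, 285) [505. 302.  68.]
side (285, 156) [496. 293.  68.]
scene (430, 282) [532. 245.  66.]
side (300, 174) [521. 230.  66.]
```

View pics/c1.png

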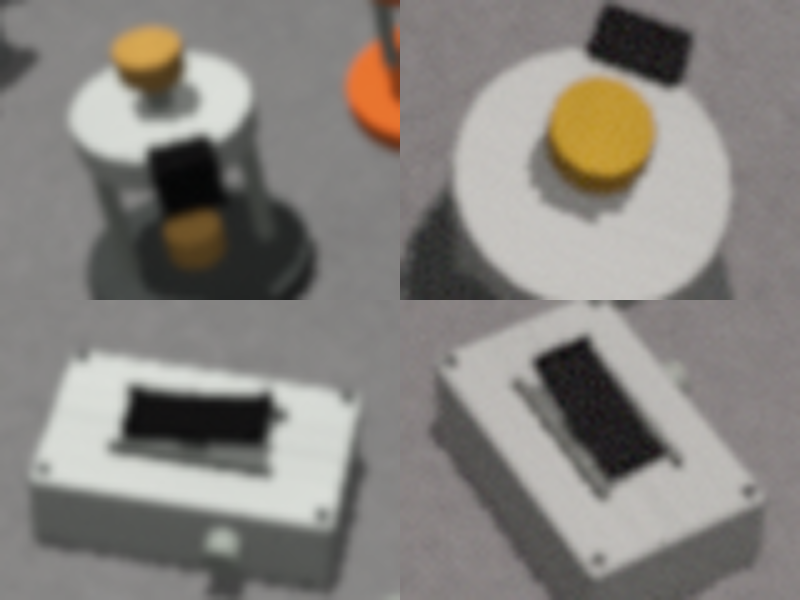

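The close crop confirms the choice: white/aluminium head, black block, gold knob at side (385,389). I'll move above it with the fingers shut.

Call:
move_arm:
  moves:
    - {"hand": 0, "dp": [-0.012, -0.01, 0], "yaw": 0}
    - {"hand": 0, "dp": [-0.023, -0.02, 0], "yaw": 0}
    - {"hand": 0, "dp": [-0.023, -0.02, 0], "yaw": 0}
    - {"hand": 0, "dp": [-0.023, -0.02, 0], "yaw": 0}
    - {"hand": 0, "dp": [-0.023, -0.02, 0], "yaw": 0}
    - {"hand": 0, "dp": [-0.023, -0.02, 0], "yaw": 0}
    - {"hand": 0, "dp": [-0.023, -0.02, 0], "yaw": 0}
    - {"hand": 0, "dp": [-0.023, -0.02, 0], "yaw": 0}
    - {"hand": 0, "dp": [-0.023, -0.02, 0], "yaw": 0}
    - {"hand": 0, "dp": [-0.023, -0.02, 0], "yaw": 0}
    - {"hand": 0, "dp": [-0.023, -0.02, 0], "yaw": 0}
    - {"hand": 0, "dp": [-0.023, -0.02, 0], "yaw": 0}
    - {"hand": 0, "dp": [-0.023, -0.02, 0], "yaw": 0}
    - {"hand": 0, "dp": [-0.023, -0.02, 0], "yaw": 0}
    - {"hand": 0, "dp": [-0.023, -0.02, 0], "yaw": 0}
    - {"hand": 0, "dp": [-0.023, -0.02, 0], "yaw": 0}
    - {"hand": 0, "dp": [-0.023, -0.02, 0], "yaw": 0}
    - {"hand": 0, "dp": [-0.023, -0.02, 0], "yaw": 0}
    - {"hand": 0, "dp": [-0.023, -0.02, 0], "yaw": 0}
    - {"hand": 0, "dp": [-0.023, -0.02, 0], "yaw": 0}

```text
t: 1.82
ee_pos: [463.0, -76.5, 253.1]
ee_rot: [3.141, -0.0, 2.689]
ft_force: [0.7, 0.0, 0.3]
finger_gap: -0.2
grip_force: 0.0
```

Call:
move_arm:
  moves:
    - {"hand": 0, "dp": [-0.023, -0.02, 0], "yaw": 0}
    - {"hand": 0, "dp": [-0.023, -0.02, 0], "yaw": 0}
    - {"hand": 0, "dp": [-0.023, -0.02, 0], "yaw": 0}
    - {"hand": 0, "dp": [-0.023, -0.02, 0], "yaw": 0}
    - {"hand": 0, "dp": [-0.023, -0.02, 0], "yaw": 0}
    - {"hand": 0, "dp": [-0.023, -0.02, 0], "yaw": 0}
    - {"hand": 0, "dp": [-0.023, -0.02, 0], "yaw": 0}
    - {"hand": 0, "dp": [-0.02, -0.017, 0], "yaw": 0}
    - {"hand": 0, "dp": [-0.01, -0.01, 0], "yaw": 0}
    - {"hand": 0, "dp": [0, 0, 0], "yaw": 0}
    - {"hand": 0, "dp": [0, 0, 0], "yaw": 0}

```text
t: 2.73
ee_pos: [561.2, -309.0, 252.3]
ee_rot: [3.141, -0.002, 2.688]
ft_force: [-0.9, 0.1, -0.6]
finger_gap: -0.2
grip_force: 0.0
```

```bash
cat > look.py <<'E'
from h import *
import sys,pickle
s=ctrl.get_state();c=ctrl.read_camera("wrist");pickle.dump((s,c),open(sys.argv[1]+".pkl","wb"))
cv2.imwrite(f"pics/{sys.argv[1]}.png",c["frame"][:,:,::-1])
print(s["t"],s["ee_pos"].round(1),s["ee_rot"].round(3),s["finger_gap"].round(1),s["ft_force"].round(2),s["joints"].round(2),ctrl.tip_reach)
E
python3 look.py w1
```

```text
Traceback (most recent call last):
  File "look.py", line 5, in <module>
    print(s["t"],s["ee_pos"].round(1),s["ee_rot"].round(3),s["finger_gap"].round(1),s["ft_force"].round(2),s["joints"].round(2),ctrl.tip_reach)
                                                           ^^^^^^^^^^^^^^^^^^^^^
AttributeError: 'float' object has no attribute 'round'
```

View pics/w1.png

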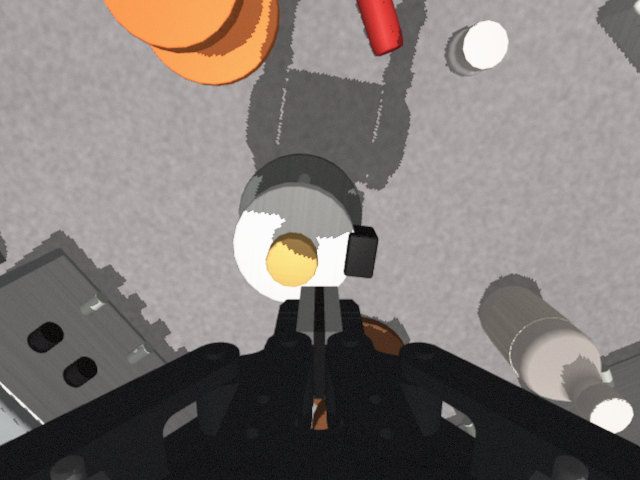

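The wrist view shows the knob top at about (292,258), just ahead of the shut fingertips at (320,290).

```bash
sed -i 's/s\["finger_gap"\].round(1)/round(s["finger_gap"],1)/' look.py; cat >> h.py <<'E'
def to_tool(s,p):
    from scipy.spatial.transform import Rotation as Ro
    return Ro.from_euler('xyz',s["ee_rot"]).as_matrix().T@(np.array(p)-s["ee_pos"])
E
python3 - <<'E'
from h import *
import pickle
s,c=pickle.load(open("w1.pkl","rb"));T=wristT(c,s)
m=cv2.inRange(cv2.cvtColor(c["frame"],cv2.COLOR_RGB2HSV),(15,90,50),(35,255,255))[200:300,250:340]
k,l,st,ce=cv2.connectedComponentsWithStats(m);i=1+np.argmax(st[1:,4]);print(st[i],ce[i]+[250,200])
(x,y),r=cv2.minEnclosingCircle(np.argwhere(l==i)[:,::-1].astype(np.float32));x+=250;y+=200;print(x,y,r)
p=onz(c,x,y,139,T);print("world",p,"tool",to_tool(s,p),ctrl.tip_reach)
E
```

```text
[  16   33   52   54 2175] [291.83494253 259.50252874]
292.0970153808594 259.36567306518555 26.882814407348633
world [ 564.70307001 -327.7480634   139.        ] tool [-11.59917807 -15.41910391 113.22545278] 22.0
```

Call:
move_arm:
  moves:
    - {"hand": 0, "dp": [-0.006, -0.008, 0], "yaw": 0}
    - {"hand": 0, "dp": [-0.0055, -0.0075, 0.01], "yaw": 0}
    - {"hand": 0, "dp": [0, 0, 0.02], "yaw": 0}
    - {"hand": 0, "dp": [0, 0, 0.02], "yaw": 0}
    - {"hand": 0, "dp": [0, 0, 0.02], "yaw": 0}
    - {"hand": 0, "dp": [0, 0, 0.01], "yaw": 0}
    - {"hand": 0, "dp": [0, 0, 0.005], "yaw": 0}
    - {"hand": 0, "dp": [0, 0, 0], "yaw": 0}
    - {"hand": 0, "dp": [0, 0, 0], "yaw": 0}

```text
t: 3.53
ee_pos: [565.4, -328.0, 169.0]
ee_rot: [-3.141, 0.001, 2.689]
ft_force: [0.8, 0.1, 0.4]
finger_gap: 0.1
grip_force: 0.0
```

Call:
move_arm:
  moves:
    - {"hand": 0, "dp": [0, 0, 0.003], "yaw": 0}
    - {"hand": 0, "dp": [0, 0, 0.003], "yaw": 0}
    - {"hand": 0, "dp": [0, 0, 0.003], "yaw": 0}
    - {"hand": 0, "dp": [0, 0, 0.002], "yaw": 0}
    - {"hand": 0, "dp": [0, 0, 0.002], "yaw": 0}
    - {"hand": 0, "dp": [0, 0, 0], "yaw": 0}

```text
t: 4.03
ee_pos: [565.2, -327.8, 155.3]
ee_rot: [-3.142, 0.001, 2.689]
ft_force: [0.6, -0.7, -0.6]
finger_gap: -0.1
grip_force: 0.5
```

Call:
move_arm:
  moves:
    - {"hand": 0, "dp": [0, 0, 0.002], "yaw": 0}
    - {"hand": 0, "dp": [0, 0, 0.002], "yaw": 0}
    - {"hand": 0, "dp": [0, 0, 0.002], "yaw": 0}

```text
t: 4.28
ee_pos: [565.3, -327.8, 149.4]
ee_rot: [-3.142, 0.001, 2.689]
ft_force: [0.7, -1.1, 1.9]
finger_gap: 0.0
grip_force: 1.3
```

```bash
python3 look.py w2; python3 - <<'E'
from h import *
c=ctrl.read_camera("side")
cv2.imwrite("pics/s2.png",np.hstack([cv2.resize(c["frame"][345:465,325:445],(400,400)),cv2.resize(cv2.imread("pics/w2.png")[180:330,245:395,::-1],(400,400))])[:,:,::-1])
E
```

```text
4.2833 [ 565.3 -327.8  149.4] [-3.142e+00  1.000e-03  2.689e+00] 0.0 [ 0.73 -1.14  1.94] [-0.64  0.66  1.28  0.    1.2  -1.76] 22.0
```

View pics/s2.png

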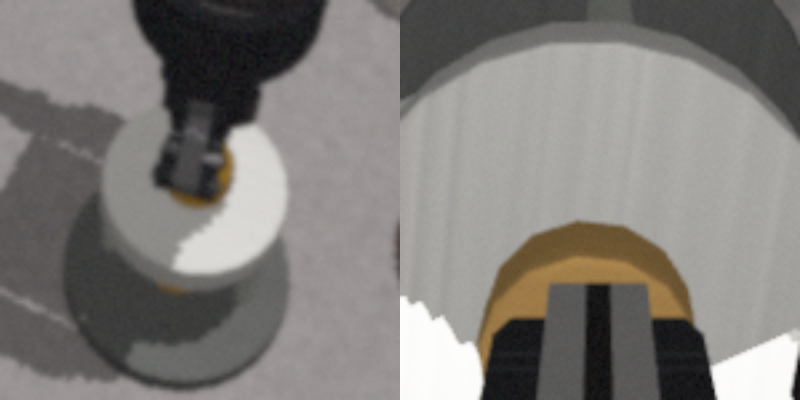

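The fingertips are centred on the gold knob and are pushing it down.

Call:
move_arm:
  moves:
    - {"hand": 0, "dp": [0, 0, 0.0015], "yaw": 0}
    - {"hand": 0, "dp": [0, 0, 0.0015], "yaw": 0}
    - {"hand": 0, "dp": [0, 0, 0.001], "yaw": 0}

```text
t: 4.63
ee_pos: [565.0, -327.7, 145.1]
ee_rot: [3.142, -0.0, 2.689]
ft_force: [-0.4, 0.1, 2.5]
finger_gap: -0.2
grip_force: 1.3
```

Call:
move_arm:
  moves:
    - {"hand": 0, "dp": [0, 0, 0.001], "yaw": 0}
    - {"hand": 0, "dp": [0, 0, 0], "yaw": 0}

```text
t: 4.8
ee_pos: [565.0, -327.7, 145.0]
ee_rot: [-3.142, 0.0, 2.689]
ft_force: [-2.2, 0.7, 7.5]
finger_gap: -0.2
grip_force: 3.5
```

Call:
move_arm:
  moves:
    - {"hand": 0, "dp": [0, 0, 0.001], "yaw": 0}
    - {"hand": 0, "dp": [0, 0, 0.001], "yaw": 0}
    - {"hand": 0, "dp": [0, 0, 0], "yaw": 0}

```text
t: 5.05
ee_pos: [565.1, -327.7, 144.9]
ee_rot: [-3.141, 0.002, 2.689]
ft_force: [-4.7, 1.7, 17.3]
finger_gap: -0.1
grip_force: 8.4
```

Call:
move_arm:
  moves:
    - {"hand": 0, "dp": [0, 0, -0.01], "yaw": 0}
    - {"hand": 0, "dp": [0, 0, -0.03], "yaw": 0}
    - {"hand": 0, "dp": [0, 0, -0.03], "yaw": 0}
    - {"hand": 0, "dp": [0, 0.01, -0.03], "yaw": 0}
    - {"hand": 0, "dp": [0.01, 0.026, -0.005], "yaw": 0}
    - {"hand": 0, "dp": [0.01, 0.026, 0], "yaw": 0}
    - {"hand": 0, "dp": [0.01, 0.026, 0], "yaw": 0}
    - {"hand": 0, "dp": [0.01, 0.026, 0], "yaw": 0}
    - {"hand": 0, "dp": [0.01, 0.026, 0], "yaw": 0}
    - {"hand": 0, "dp": [0.01, 0.026, 0], "yaw": 0}
    - {"hand": 0, "dp": [0.01, 0.026, 0], "yaw": 0}
    - {"hand": 0, "dp": [0.01, 0.026, 0], "yaw": 0}
    - {"hand": 0, "dp": [0.01, 0.026, 0], "yaw": 0}
    - {"hand": 0, "dp": [0.01, 0.026, 0], "yaw": 0}
    - {"hand": 0, "dp": [0.01, 0.026, 0], "yaw": 0}
    - {"hand": 0, "dp": [0.008, 0.016, 0], "yaw": 0}
    - {"hand": 0, "dp": [0, 0, 0], "yaw": 0}
    - {"hand": 0, "dp": [0, 0, 0], "yaw": 0}

```text
t: 6.55
ee_pos: [595.2, 5.2, 247.0]
ee_rot: [-3.141, -0.001, 2.691]
ft_force: [0.1, -0.2, -0.3]
finger_gap: -0.0
grip_force: 0.0
```

```bash
python3 look.py w3; python3 - <<'E'
from h import *
c=ctrl.read_camera("side");o=ctrl.read_camera("scene")
f=lambda c,x,y,w:cv2.resize(c["frame"][y:y+w*3//4,x:x+w],(400,300),interpolation=cv2.INTER_CUBIC)
a=cv2.resize(cv2.imread("pics/w3.png"),(400,300))[:,:,::-1]
cv2.imwrite("pics/m3.png",np.vstack([np.hstack([a,f(c,335,360,100)]),np.hstack([f(o,160,150,80),f(o,290,215,80)])])[:,:,::-1])
E
```

```text
6.55 [595.2   5.2 247. ] [-3.141e+00 -1.000e-03  2.691e+00] -0.0 [ 0.07 -0.15 -0.26] [-0.12  0.48  1.33 -0.    1.34 -1.24] 22.0
```

View pics/m3.png

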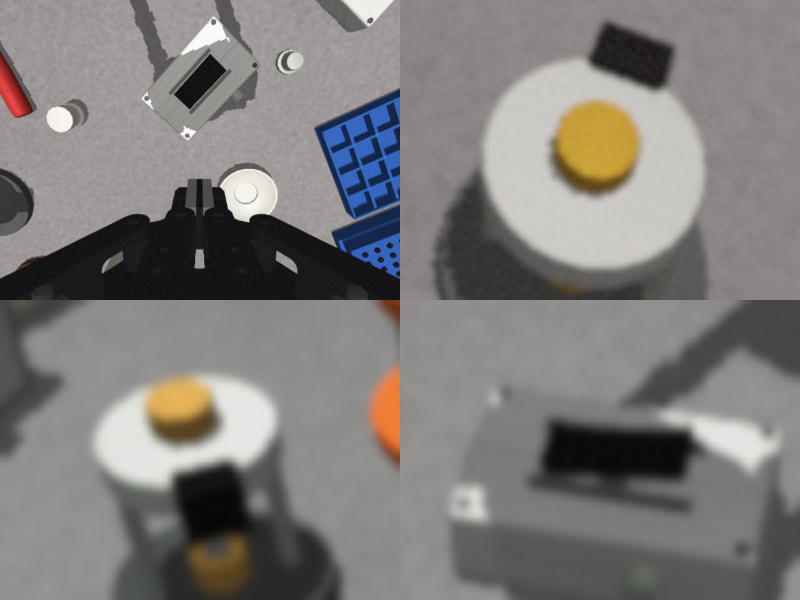

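The wrist view shows the paddle from about (290,160) to (350,105). The knob now sits just above the head, fully down. Next I'll find out which paddle end is higher.

```bash
python3 - <<'E'
from h import *
import pickle
s,c=pickle.load(open("w3.pkl","rb"));T=wristT(c,s);_,D=pickle.load(open("d0.pkl","rb"))
def quad(f,box,th):
    x0,y0,x1,y1=box;g=cv2.cvtColor(f,cv2.COLOR_RGB2GRAY)[y0:y1,x0:x1]
    m=(g<th).astype(np.uint8);k,l,st,ce=cv2.connectedComponentsWithStats(m);i=1+np.argmax(st[1:,4])
    m=cv2.morphologyEx((l==i).astype(np.uint8),cv2.MORPH_OPEN,np.ones((5,5)))
    h=cv2.convexHull(cv2.findContours(m,0,2)[0][0]);q=h
    for e in np.arange(1,15,.5):
        q=cv2.approxPolyDP(h,e,True)
        if len(q)<=4:break
    return q[:,0]+[x0,y0]
qw=quad(c["frame"],(260,70,380,190),28);qs=quad(D["side"]["frame"],(300,222,348,264),60);qc=quad(D["scene"]["frame"],(312,230,357,256),60)
print("w",qw.tolist(),"side",qs.tolist(),"scene",qc.tolist())
for z in(55,):
    for n,cc,q,TT in(("w",c,qw,T),("side",D["side"],qs,None),("scene",D["scene"],qc,None)):
        print(n,[onz(cc,*p,z,TT)[:2].round(1).tolist() for p in q])
f=c["frame"][60:200,250:420];cv2.imwrite("pics/p3.png",cv2.resize(np.clip(f.astype(float)*1.6,0,255).astype(np.uint8),(680,560),interpolation=cv2.INTER_CUBIC)[:,:,::-1])
E
```

```text
w [[339, 91], [358, 115], [301, 171], [282, 147]] side [[314, 233], [322, 231], [333, 254], [325, 255]] scene [[321, 241], [347, 242], [345, 250], [320, 249]]
w [[522.1, 57.0], [543.0, 62.4], [561.2, 7.3], [539.3, 2.5]]
side [[524.8, 62.4], [541.7, 65.2], [552.5, 2.0], [536.6, 2.1]]
scene [[546.8, 3.4], [518.9, 51.1], [541.1, 59.9], [567.4, 14.7]]
```

View pics/p3.png

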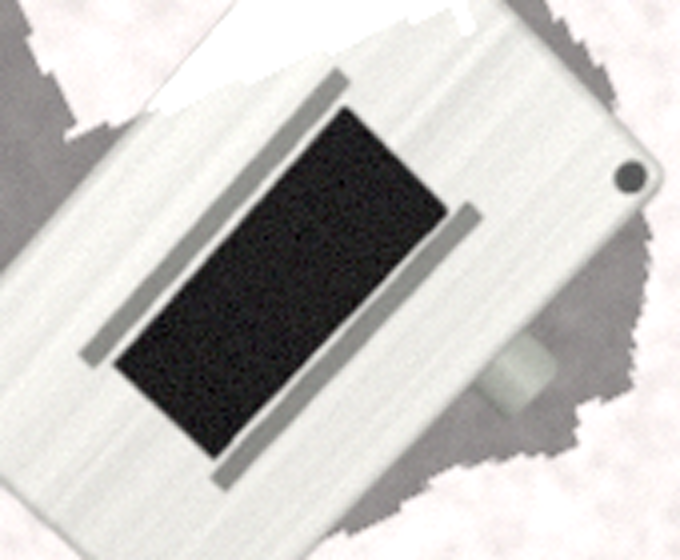

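```bash
python3 - <<'E'
from h import *
import pickle
s,c=pickle.load(open("w3.pkl","rb"));T=wristT(c,s);_,D=pickle.load(open("d0.pkl","rb"))
def tri(L):
    A=np.zeros((3,3));B=np.zeros(3)
    for o,d in L:
        d=d/np.linalg.norm(d);P=np.eye(3)-np.outer(d,d);A+=P;B+=P@o
    return np.linalg.solve(A,B).round(1)
for n,w,si,sc in(("+y",(348.5,103),(318,232),(346,246)),("-y",(291.5,159),(329,254.5),(320.5,245))):
    a,b,e=ray(c,*w,T),ray(D["side"],*si),ray(D["scene"],*sc)
    print(n,"w+side",tri([a,b]),"w+scene",tri([a,e]),"side+scene",tri([b,e]))
P=onz(c,348.5,103,66,T);Q=onz(c,291.5,159,55,T);print("cam",T[:3,3],P,Q)
# box yaw from paddle; rib 27mm from centre (ends 31)
u=(P-Q)[:2];L=np.linalg.norm(u);u/=L;M=(P+Q)[:2]/2;print(L,"u",u,"mid",M)
for t in(27,29):
    r=np.r_[M+u*t,65];print("rib",r,"tool",to_tool(s,r))
E
```

```text
+y w+side [532.5  59.3  60. ] w+scene [533.1  58.5  59.4] side+scene [533.2  58.3  60. ]
-y w+side [547.8   4.8  51.4] w+scene [550.5   4.2  46.4] side+scene [548.    6.   47.3]
cam [533.49348152  35.6750201  367.96849651] [532.53841678  58.86465827  66.        ] [550.14977956   4.84723722  55.        ]
56.81585936722691 u [-0.30997266  0.95074547] mid [541.34409817  31.85594774]
rib [532.97483648  57.5260755   65.        ] tool [ 78.68361223  20.07000707 182.0517602 ]
rib [532.35489117  59.42756644  65.        ] tool [ 80.07001485  21.5114951  182.05196572]
```

The paddle's +y end, toward (532,59), is the higher one (60 against 48 mm). I'll move above the rib.

Call:
move_arm:
  moves:
    - {"hand": 0, "dp": [0.02, 0.005, 0], "yaw": 0}
    - {"hand": 0, "dp": [0.02, 0.005, 0.01], "yaw": 0}
    - {"hand": 0, "dp": [0.02, 0.005, 0.02], "yaw": 0}
    - {"hand": 0, "dp": [0.019, 0.0055, 0.03], "yaw": 0}
    - {"hand": 0, "dp": [0, 0, 0.03], "yaw": 0}
    - {"hand": 0, "dp": [0, 0, 0.03], "yaw": 0}
    - {"hand": 0, "dp": [0, 0, 0.02], "yaw": 0}
    - {"hand": 0, "dp": [0, 0, 0.01], "yaw": 0}
    - {"hand": 0, "dp": [0, 0, 0], "yaw": 0}
    - {"hand": 0, "dp": [0, 0, 0], "yaw": 0}

```text
t: 7.53
ee_pos: [533.9, 56.8, 97.7]
ee_rot: [3.141, 0.0, 2.688]
ft_force: [-0.2, 0.0, -1.1]
finger_gap: 0.2
grip_force: 0.0
```

```bash
python3 look.py w4; python3 - <<'E'
from h import *
c=ctrl.read_camera("side");o=ctrl.read_camera("scene")
f=lambda c,x,y,w:cv2.resize(c["frame"][y:y+w*3//4,x:x+w],(400,300),interpolation=cv2.INTER_CUBIC)
w=cv2.resize(cv2.imread("pics/w4.png")[150:390,160:480,::-1],(400,300))
cv2.imwrite("pics/m4.png",np.vstack([np.hstack([w,f(c,285,210,80)]),np.hstack([f(o,290,215,80),0*w])])[:,:,::-1])
E
```

```text
7.5333 [533.9  56.8  97.7] [3.141 0.    2.688] 0.2 [-0.18  0.03 -1.14] [-0.04  0.54  1.69  0.    0.91 -1.15] 22.0
```

View pics/m4.png

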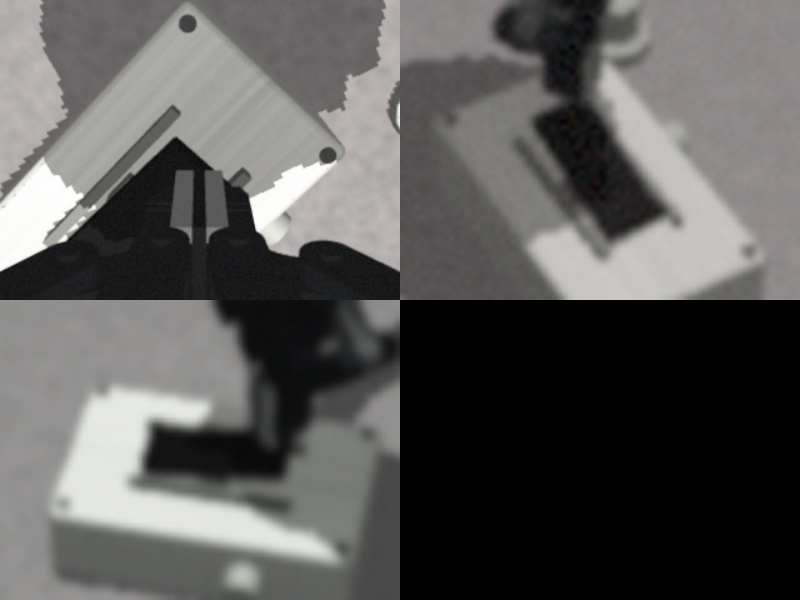

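The fingertips are over the raised end of the paddle, so I press straight down.

Call:
move_arm:
  moves:
    - {"hand": 0, "dp": [0, 0, 0.004], "yaw": 0}
    - {"hand": 0, "dp": [0, 0, 0.004], "yaw": 0}
    - {"hand": 0, "dp": [0, 0, 0.003], "yaw": 0}
    - {"hand": 0, "dp": [0, 0, 0.002], "yaw": 0}
    - {"hand": 0, "dp": [0, 0, 0.002], "yaw": 0}
    - {"hand": 0, "dp": [0, 0, 0.002], "yaw": 0}
    - {"hand": 0, "dp": [0, 0, 0], "yaw": 0}

```text
t: 8.27
ee_pos: [533.3, 57.6, 80.0]
ee_rot: [3.141, -0.0, 2.689]
ft_force: [0.2, -0.3, 0.5]
finger_gap: -0.3
grip_force: 0.4
```

Call:
move_arm:
  moves:
    - {"hand": 0, "dp": [0, 0, 0.0015], "yaw": 0}
    - {"hand": 0, "dp": [0, 0, 0.0015], "yaw": 0}
    - {"hand": 0, "dp": [0, 0, 0.001], "yaw": 0}
    - {"hand": 0, "dp": [0, 0, 0], "yaw": 0}

```text
t: 8.6
ee_pos: [533.5, 57.6, 76.8]
ee_rot: [3.141, 0.0, 2.689]
ft_force: [-2.1, 2.4, 7.5]
finger_gap: -0.4
grip_force: 3.9
```

Call:
move_arm:
  moves:
    - {"hand": 0, "dp": [0, 0, 0.001], "yaw": 0}
    - {"hand": 0, "dp": [0, 0, 0.0005], "yaw": 0}
    - {"hand": 0, "dp": [0, 0, 0], "yaw": 0}

```text
t: 8.85
ee_pos: [533.6, 57.6, 76.4]
ee_rot: [3.141, 0.001, 2.689]
ft_force: [-5.6, 2.7, 18.1]
finger_gap: -0.3
grip_force: 8.6
```

Call:
move_arm:
  moves:
    - {"hand": 0, "dp": [0, 0, -0.01], "yaw": 0}
    - {"hand": 0, "dp": [0, 0, -0.03], "yaw": 0}
    - {"hand": 0, "dp": [0, 0, -0.04], "yaw": 0}
    - {"hand": 0, "dp": [0, 0, -0.04], "yaw": 0}
    - {"hand": 0, "dp": [0.005, 0.015, -0.03], "yaw": 0}
    - {"hand": 0, "dp": [0.01, 0.026, -0.02], "yaw": 0}
    - {"hand": 0, "dp": [0.01, 0.026, 0], "yaw": 0}
    - {"hand": 0, "dp": [0.01, 0.026, 0], "yaw": 0}
    - {"hand": 0, "dp": [0.01, 0.026, 0], "yaw": 0}
    - {"hand": 0, "dp": [0.01, 0.026, 0], "yaw": 0}
    - {"hand": 0, "dp": [0.01, 0.026, 0], "yaw": 0}
    - {"hand": 0, "dp": [0.01, 0.026, 0], "yaw": 0}
    - {"hand": 0, "dp": [0, 0, 0], "yaw": 0}
    - {"hand": 0, "dp": [0, 0, 0], "yaw": 0}

```text
t: 10.02
ee_pos: [551.9, 268.2, 244.1]
ee_rot: [-3.141, -0.0, 2.691]
ft_force: [-0.7, -0.4, -0.4]
finger_gap: 0.0
grip_force: 0.0
```

```bash
python3 look.py w5; python3 - <<'E'
from h import *
import pickle
c=ctrl.read_camera("side");o=ctrl.read_camera("scene")
f=lambda c,x,y,w:cv2.resize(c["frame"][y:y+w*3//4,x:x+w],(400,300),interpolation=cv2.INTER_CUBIC)
s,w=pickle.load(open("w5.pkl","rb"));T=wristT(w,s)
cv2.imwrite("pics/m5.png",np.vstack([np.hstack([cv2.resize(w["frame"],(400,300)),f(c,285,210,80)]),np.hstack([f(o,290,215,80),f(o,160,150,80)])])[:,:,::-1])
g=cv2.cvtColor(w["frame"],cv2.COLOR_RGB2GRAY)[:280];m=(g<30).astype(np.uint8)
for q in cv2.findContours(m,0,2)[0]:
    A=cv2.contourArea(q)
    if 100<A<6000:
        (x,y),r=cv2.minEnclosingCircle(q)
        p=onz(w,x,y,68,T);print(round(x),round(y),round(r,1),A,p.round(1),to_tool(s,p).round(1))
E
```

```text
10.0167 [551.9 268.2 244.1] [-3.141 -0.     2.691] 0.0 [-0.72 -0.41 -0.35] [ 0.33  0.51  1.28 -0.    1.35 -0.79] 22.0
272 194 10.3 294.0 [522.1 245.6  68. ] [ 17.  -33.1 176.1]
327 124 24.1 1673.0 [495.5 302.3  68. ] [ 65.6   6.3 176.1]
```

View pics/m5.png

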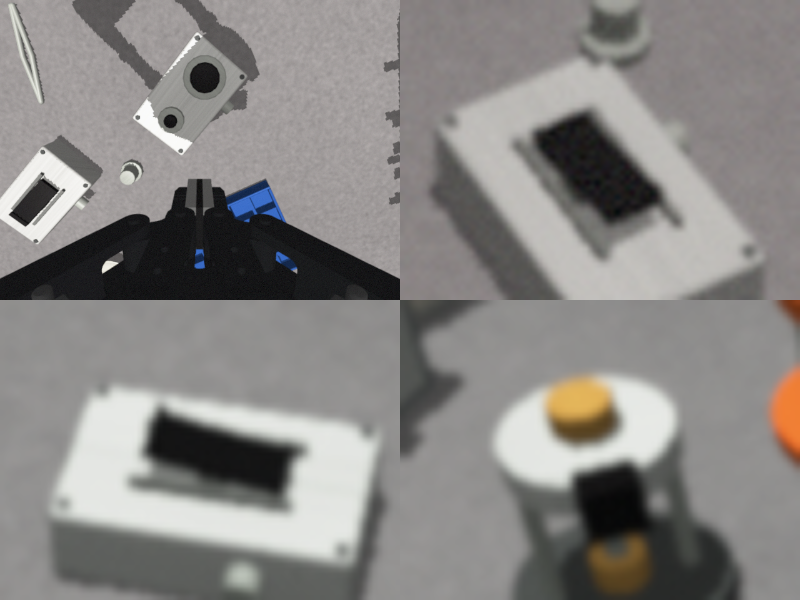

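The paddle is tipped over: its near end is now high, and the knob is still down. The big button is at wrist (327,124) and the small one at (272,194). I'll go above the big one.

Call:
move_arm:
  moves:
    - {"hand": 0, "dp": [0.016, 0.0015, 0], "yaw": 0}
    - {"hand": 0, "dp": [0.02, 0.0015, 0], "yaw": 0}
    - {"hand": 0, "dp": [0.02, 0.0015, 0.02], "yaw": 0}
    - {"hand": 0, "dp": [0.0095, 0.0015, 0.03], "yaw": 0}
    - {"hand": 0, "dp": [0, 0, 0.03], "yaw": 0}
    - {"hand": 0, "dp": [0, 0, 0.03], "yaw": 0}
    - {"hand": 0, "dp": [0, 0, 0.02], "yaw": 0}
    - {"hand": 0, "dp": [0, 0, 0.01], "yaw": 0}
    - {"hand": 0, "dp": [0, 0, 0.005], "yaw": 0}
    - {"hand": 0, "dp": [0, 0, 0], "yaw": 0}
    - {"hand": 0, "dp": [0, 0, 0], "yaw": 0}

```text
t: 11.08
ee_pos: [496.7, 301.4, 101.0]
ee_rot: [3.14, 0.001, 2.688]
ft_force: [1.3, -0.0, 0.1]
finger_gap: -0.0
grip_force: 0.0
```

Call:
move_arm:
  moves:
    - {"hand": 0, "dp": [0, 0, 0.003], "yaw": 0}
    - {"hand": 0, "dp": [0, 0, 0.003], "yaw": 0}
    - {"hand": 0, "dp": [0, 0, 0.002], "yaw": 0}
    - {"hand": 0, "dp": [0, 0, 0.002], "yaw": 0}
    - {"hand": 0, "dp": [0, 0, 0.002], "yaw": 0}
    - {"hand": 0, "dp": [0, 0, 0], "yaw": 0}

```text
t: 11.58
ee_pos: [496.0, 301.6, 87.8]
ee_rot: [3.141, 0.0, 2.689]
ft_force: [0.7, -0.8, 3.4]
finger_gap: 0.1
grip_force: 1.5
```

Call:
move_arm:
  moves:
    - {"hand": 0, "dp": [0, 0, 0.002], "yaw": 0}
    - {"hand": 0, "dp": [0, 0, 0.002], "yaw": 0}
    - {"hand": 0, "dp": [0, 0, 0.001], "yaw": 0}
    - {"hand": 0, "dp": [0, 0, 0.001], "yaw": 0}
    - {"hand": 0, "dp": [0, 0, 0], "yaw": 0}

```text
t: 12.0
ee_pos: [496.0, 301.6, 83.0]
ee_rot: [3.141, 0.001, 2.689]
ft_force: [-2.8, -1.7, 10.5]
finger_gap: -0.0
grip_force: 5.5
```

Call:
move_arm:
  moves:
    - {"hand": 0, "dp": [0, 0, 0.001], "yaw": 0}
    - {"hand": 0, "dp": [0, 0, 0.0005], "yaw": 0}
    - {"hand": 0, "dp": [0, 0, 0], "yaw": 0}

```text
t: 12.25
ee_pos: [496.1, 301.7, 82.8]
ee_rot: [3.14, 0.001, 2.689]
ft_force: [-5.4, -2.4, 21.3]
finger_gap: 0.3
grip_force: 10.4
```

Call:
move_arm:
  moves:
    - {"hand": 0, "dp": [0, 0, -0.005], "yaw": 0}
    - {"hand": 0, "dp": [0, 0, -0.01], "yaw": 0}
    - {"hand": 0, "dp": [0, 0, -0.03], "yaw": 0}
    - {"hand": 0, "dp": [0, 0, -0.04], "yaw": 0}
    - {"hand": 0, "dp": [0, 0, -0.03], "yaw": 0}
    - {"hand": 0, "dp": [0, 0, -0.02], "yaw": 0}
    - {"hand": 0, "dp": [0, 0, 0], "yaw": 0}
    - {"hand": 0, "dp": [0, 0, 0], "yaw": 0}
    - {"hand": 0, "dp": [0, 0, 0], "yaw": 0}

```text
t: 13.0
ee_pos: [495.3, 301.2, 214.2]
ee_rot: [-3.14, -0.001, 2.689]
ft_force: [0.1, -0.6, -0.5]
finger_gap: 0.2
grip_force: 0.0
```

The button reached its hard stop (21 N at 7 mm of travel) and was released. The knob and paddle were checked in the last view, so I hand in.

```bash
python3 -c "
from station import ctrl
print(ctrl.finish_job())"
```

```text
the job is handed in; nothing more can be done
None
```

I pushed the knob fully down, tipped the paddle fully over, then pressed the big button to its stop and let go, in that order and in about 13 s, and handed the job in. The cameras showed the knob and paddle staying put; I took no picture of the button coming back out.

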